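Empty a sample tray and hold it in its dock for fastening

TASK

Take the white sample tray by its blue handle, tip the three used orange caps off its open end into the yellow bin, then lay the emptied tray flat on the aluminium dock plate, between the blue lines, and press its flange squarely against the sprung stop bar until the bar's white pointer ends in the middle of the green field. Never drive the bar to its end, and leave the vials and the screwdriver alone. Finish while still holding: keep gripping the tray and pushing steadily, so that a colleague can fasten it.

Things in the scene. Friction and masses are not known exactly. Their poses are not given: they have to be found in the camera images.
- tray: White plastic sample tray, 110 mm (its x) by 130 mm (its y), 0.18 to 0.29 kg; 4 mm floor, 22 mm high side walls along both long sides, a 34 mm high mounting flange closing its +y end (outer face at y = +65 mm), its -y end fully open with no rim. A blue upright handle fin stands on its middle line. Origin: centre of the underside; z up. It starts flat on the work surface, with the caps lying on its floor on both sides of the fin.
- tray_handle (a point): Grasp point on the tray's blue handle fin. The fin is 12 mm thick (tray x), 60 mm long (tray y) and reaches from the tray floor to 64 mm above the tray's underside. The point lies 46 mm above the underside, 5 mm from the tray's centre towards the flange; axes as the tray. Grasp it from above, closing along the tray's x.
- tray_lip (a point): Middle of the edge of the tray's open end: 65 mm from the tray's centre along its -y, on the floor's upper side (4 mm above the underside); axes as the tray.
- cap0_center (a point): Used orange screw cap, 24 mm diameter, 14 mm high, 15 g, lying flat on the tray floor; point at its centre. All caps start to slide when the tray is tipped by about 27 to 36 degrees.
- cap1_center (a point): Used orange screw cap, 24 mm diameter, 14 mm high, 15 g, lying flat on the tray floor; point at its centre. All caps start to slide when the tray is tipped by about 27 to 36 degrees.
- cap2_center (a point): Used orange screw cap, 24 mm diameter, 14 mm high, 15 g, lying flat on the tray floor; point at its centre. All caps start to slide when the tray is tipped by about 27 to 36 degrees.
- bin: Open yellow waste bin, loose, 0.6 kg: 200 mm (its x) by 170 mm (its y), 70 mm high, 4 mm walls and floor. Origin: centre of the underside. It stands to the right of the tray, the side to which the tray's open end points.
- dock: Fixed aluminium dock plate, 160 mm (its x), 12 mm thick, reaching from y = -90 to +145 mm; blue lines along y at x = +-67 mm. A grey housing, 130 mm wide in x, 50 mm high, stands at y = 105 to 140 mm; on its top are the green field for the pointer and a red field beyond it. Origin: underside of the plate; the tray is pushed along the dock's +y, its flange ahead.
- seat (a point): Point on the upper side of the dock plate (12 mm above the work surface), straight above the dock's origin; axes as the dock. With the tray's centre here the flange just touches the free stop bar.
- stop_face (a point): Middle of the stop bar's face that looks to the dock's -y; 65 mm from the seat along +y when free, 17 mm above the plate. Steel bar, 100 mm wide in x, 12 mm thick, 2 to 32 mm above the plate; it moves with the bar.
- stop_bar (a joint): Travel of the sprung stop bar along the dock's +y: 0 free, 0.024 m at its end stop. The spring pushes back with 0.8 N per mm, so 8 N at 10 mm. The white pointer's tip is in the green field from 6 mm to 16 mm of travel (middle 11 mm).
- vial_a: Small capped glass vial, 22 mm diameter, 42 mm high, standing; leave alone. Origin at its underside.
- vial_b: A second such vial; leave alone. Origin at its underside.
- screwdriver: Screwdriver for the colleague, about 0.2 m long, lying behind the dock; leave alone. Its length runs along its x.
Not all that is in view belongs to the job. Leave any purple or red look-alike of the tray alone.

How it is judged:
By the outcome, as a careful person would: the job done as asked, in the order asked, and still so for the second after the job is handed in, while the arm keeps its last pose, push and grip.
It also fails if it takes over 53 s, if anything falls off the work surface, if the arm or the gripper's body presses on something with over 40 N, if the wrist force passes 120 N, or if a joint passes its speed limit or range.

ROBOT

A 6-joint arm with a two-finger parallel gripper is mounted at the origin on the work surface. World frame = base frame: x ahead of the robot, y to its left, z up, the work surface at z = 0. Lengths are in mm, angles in rad, forces in N, time in s.
With the tool pointing down it reaches from about 325 to 775 mm from the base axis. Payload 9.3 kg.
Tool frame: the origin (TCP) lies between the finger pads; the fingertips stand 8 mm ahead of it and the grasp point (between the pads) lies 11 mm behind it; z points along the fingers, y is the line along which they close (so a half turn about z gives the same grasp; the last joint's range is limited). The gripper opens to 85 mm and grips with 20 to 120 N. Pads are 22 mm wide; open, the fingers measure 114 mm over their backs; the gripper's body (76 mm by 85 mm) begins 54 mm behind the grasp point. The pads swing forward as they close: fully open they stand 13 mm farther back than shut.
Start: joints at [-1.333, 0.259, 0.021, 1.334, 0, 1.418], TCP at [209.504, -508.532, 239.279] pointing down, gripper open.
Joint ranges: [-3.04, 3.04], [-0.91, 1.82], [-1.04, 1.36], [-1.92, 1.95], [-1.52, 1.45], [-3.14, 3.14]. Speed limits (rad/s): [2.22, 2.22, 2.79, 3.14, 3.14, 3.14].

INTERFACE

Orientations are given as a rotation vector (axis times angle).
In Python, from workcell import * gives the robot as it stands. The module is installed in compiled form; this text tells all that it offers.
- The arm moves only by the shell command python3 -m jog 'ROWS'. ROWS is JSON, a list that holds one entry, the list of rows, each a list of 7 numbers: the shift along the world's x, y, z in cm, then the turn, a rotation vector about the world's x, y, z in rad, then the opening, from -1 (shut) to 1 (fully open), so that 0 is half open. In form: [[[tx, ty, tz, rx, ry, rz, gripper], ...]]. A call has 1 to 5 rows; each row is the pose to reach, as a shift and turn from the pose commanded when the call began; what a row does not reach only later rows make up. A row lasts 1/10 s, in which the tool goes at most 50 mm and 8.59 degrees, less where a joint would pass 70% of its speed; a pose out of reach is approached as far as the arm can. A call with a gripper value outside its range is refused whole. The fingers move at their own pace and stop on an object; the grip force is fixed at half the most. Time passes only in rows, so rows that repeat a pose let the fingers close. It gives the time, the measured TCP pose, the force, the opening and the grip force at its end, in the units of the state.
- get_state(): the state, without advancing time (a new reading comes with each control period).
- get_image(name): name is "scene" or "top"; returns a dict with "color" (384x512x3 uint8, red, green, blue), "K" (3x3 intrinsics, pixels), "T" (4x4, takes a point from camera to world coordinates). Camera axes: x right, y down, z forward; pixel columns grow to the right and rows downward; lengths in mm; the calibration is good to about 2 mm. A picture is of the moment at which its call begins. There is no depth.
- sign_off(): hands the job in; it is judged then, once.
The state is a dict: "t": time; "q": joint angles; "qvel": joint speeds; "joint_efforts": joint torques, N m; "ee_pos": TCP position; "orientation": TCP orientation; "ft_force": force on the tool from outside, world axes, zero at the start; "wrist_torque": the same for the moment, N m; "opening": opening from 0.0 (shut) to 1.0 (fully open); "finger_force": force on a finger pad.
Only numpy, scipy, OpenCV 4.12 (cv2) and the standard library are available. Lean on these libraries where they do the work, as an engineer would, in place of code of your own. Each camera call takes 0.05 s, during which the arm holds its last target. There are 200 camera calls.

## Working session

There is one attempt and no reset: what is moved stays moved. The work goes in short steps, Python scripts to look and compute and a shell command to move; the robot and the scene stay as the last step left them, time stands still between calls to the robot, and variables do not carry over. Pictures are saved under pics/ and viewed, at most 10 in all, crops included, and the job is handed in when it is done.

```bash
mkdir -p pics
python3 - <<'E'
from workcell import *
import cv2
s=get_state(); print({k:(v if not hasattr(v,'round') else v) for k,v in s.items()})
for n in("scene","top"):
    i=get_image(n); c=i["color"][:,:,::-1]
    cv2.imwrite(f"pics/{n}0.png",cv2.resize(c,(800,600),interpolation=cv2.INTER_CUBIC)); print(n,i["K"],i["T"])
E
```

```text
{'t': 0.0, 'q': array([-1.33259355e+00,  2.59182989e-01,  2.07415810e-02,  1.33371411e+00,
        1.23402593e-05,  1.41820745e+00]), 'qvel': array([-6.39748183e-04,  2.42437059e-04, -1.73748462e-03,  2.29834004e-04,
        3.26852866e-05, -1.40980996e-03]), 'joint_efforts': array([ 1.32554164e-04, -5.55637515e+01,  3.44529605e+01,  1.36106610e-02,
       -1.69643936e-04, -4.34095000e-06]), 'ee_pos': array([ 209.44291753, -508.25237338,  238.66322884]), 'orientation': array([-3.08047834e+00, -6.09691663e-01,  7.19679121e-05]), 'ft_force': array([0.39117236, 0.10395639, 0.55106058]), 'wrist_torque': array([-0.00324928, -0.01444471,  0.01053964]), 'finger_force': 0.0, 'opening': 1.0017561379685351}
scene [[421.43724446   0.         250.05772391]
 [  0.         421.43724446 193.18930392]
 [  0.           0.           1.        ]] [[ 7.61388418e-01  4.33816578e-01 -4.81758086e-01  9.75903650e+02]
 [ 6.47941900e-01 -5.33772750e-01  5.43376431e-01 -5.04734129e+02]
 [-2.14236346e-02 -7.25871771e-01 -6.87496328e-01  7.99994329e+02]
 [ 0.00000000e+00  0.00000000e+00  0.00000000e+00  1.00000000e+00]]
top [[488.03656003   0.         260.53092545]
 [  0.         488.03656003 189.92876226]
 [  0.           0.           1.        ]] [[-4.25299148e-03 -9.91880667e-01  1.27100961e-01  3.01447177e+02]
 [-9.99911667e-01  5.81871012e-03  1.19499511e-02  5.14833367e+01]
 [-1.25924891e-02 -1.27038910e-01 -9.91817798e-01  1.46247587e+03]
 [ 0.00000000e+00  0.00000000e+00  0.00000000e+00  1.00000000e+00]]
```

View pics/scene0.png

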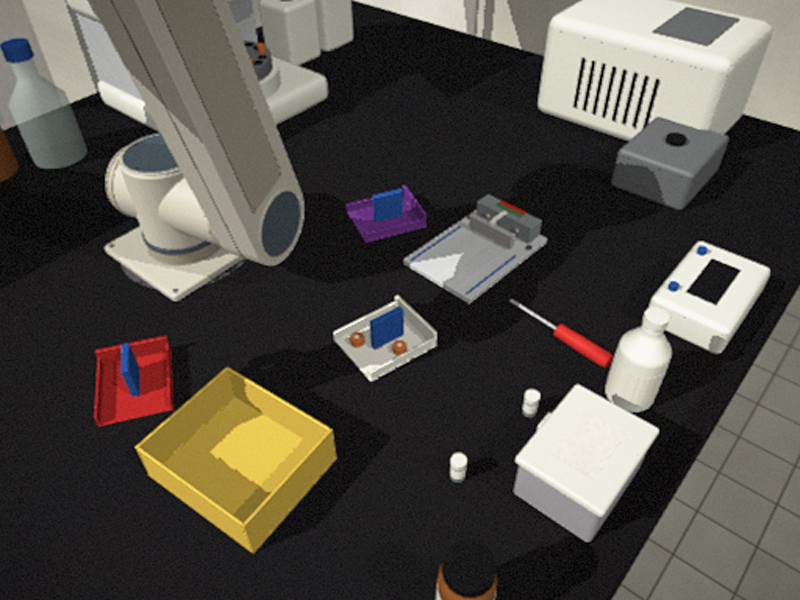

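View pics/top0.png

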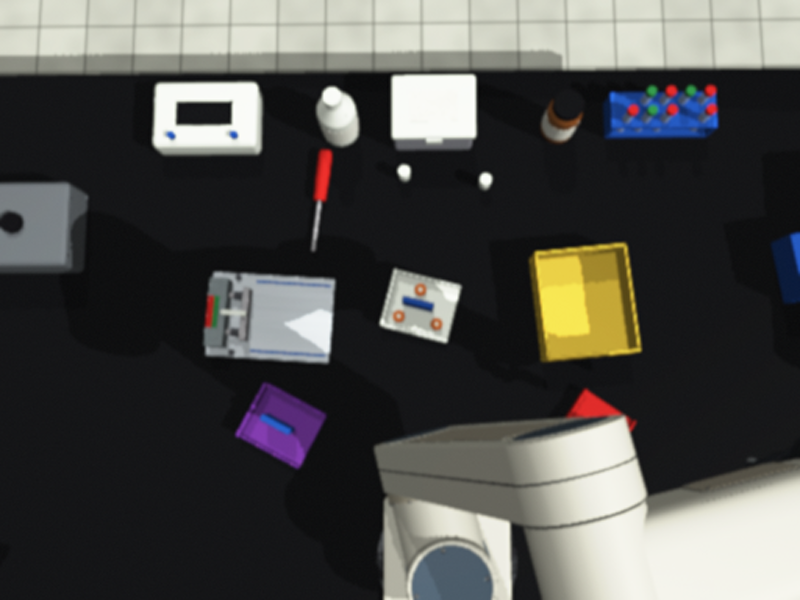

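The scene picture shows the white tray at (385,335) of the 800x600 view, the dock at (475,245) and the bin at (235,455). In the top view the tray is at (420,305), with its flange to the left and open end to the right. The dock spans (207-335, 272-362) with its stop on the left, and the bin is at (585,300). I'll take an enlarged crop next.

```bash
cat > h.py <<'E'
from workcell import *
import numpy as np, cv2
def ray(i,u,v,z):
    d=i["T"][:3,:3]@np.linalg.solve(i["K"],[u,v,1]); o=i["T"][:3,3]
    return (o+d*(z-o[2])/d[2])[:2]
def crop(i,name,x,y,w,h,s):
    cv2.imwrite(f"pics/{name}.png",cv2.resize(i["color"][y:y+h,x:x+w,::-1],None,fx=s,fy=s,interpolation=cv2.INTER_CUBIC))
def proj(i,p):
    c=i["T"][:3,:3].T@(np.array(p,float)-i["T"][:3,3]); return (i["K"]@c/c[2])[:2]
E
python3 - <<'E'
from h import *
crop(get_image("top"),"crop0",125,165,175,75,4.5)
E
```

```text
(no output)
```

View pics/crop0.png

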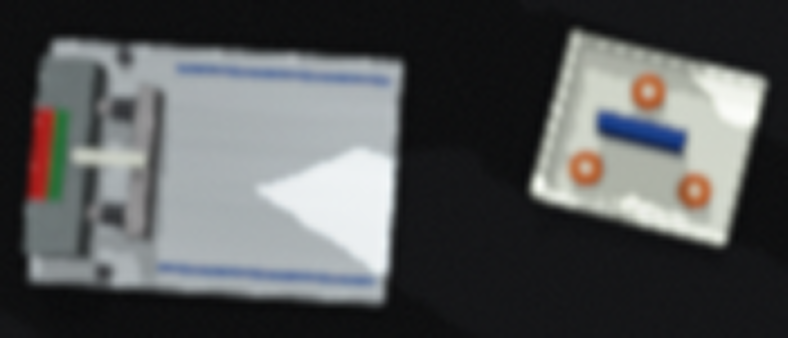

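The crop shows the tray corners at (573,30), (767,75), (725,245) and (532,193), with the fin from (598,120) to (686,142). The dock plate corners are at (403,60), (385,303), (28,283) and (50,40). The flange and the dock's stop bar are both on the left (+y) side.

```bash
cat >> h.py <<'E'
from scipy.optimize import least_squares
def fit(i,local,px,z0,guess):
    R=lambda a:np.array([[np.cos(a),-np.sin(a)],[np.sin(a),np.cos(a)]])
    f=lambda q:np.concatenate([proj(i,np.r_[q[:2]+R(q[2])@l[:2],l[2]+z0])-p for l,p in zip(np.array(local,float),px)])
    r=least_squares(f,guess,loss="soft_l1"); return r.x,np.round(r.fun,1)
E
python3 - <<'E'
from h import *
i=get_image("top"); c=lambda L:[(np.array(p)+.5)/4.5-.5+np.array([125,165]) for p in L]
print(fit(i,[(55,65,34),(55,-65,22),(-55,-65,11),(-55,65,34),(0,35,64),(0,-25,64)],c([(573,30),(767,75),(725,245),(532,193),(600,119),(686,139)]),0,[500,50,0]))
print(fit(i,[(80,-90,12),(-80,-90,12),(-80,145,12),(80,145,12),(67,-82,12),(-67,-82,12)],c([(403,60),(385,303),(28,283),(50,40),(392,80),(376,283)]),0,[500,200,0]))
b=lambda u,v:((u+.5)/1.5625-.5,(v+.5)/1.5625-.5)
for p in [(529,252),(627,243),(641,353),(541,361)]: print(ray(i,*b(*p),70))
print(ray(i,*c([(77,157)])[0],50), ray(i,*c([(160,165)])[0],44))
print([ray(i,*b(*p),20) for p in[(404,173),(485,181),(314,250)]])
s=get_state();print(s["t"],s["ee_pos"],s["orientation"])
E
```

```text
(array([ 4.70419088e+02,  4.37161614e+01, -2.44617509e-01]), array([ 0.2,  0.3, -0.5,  1.1,  0.1, -0.5,  0.3, -0. , -0.6, -0.5,  0.4,
       -0.1]))
(array([448.85634837, 303.79515392,  -6.3466054 ]), array([-0.2,  0.5, -0. , -0.3,  0.7, -0.5,  0.7,  0.5, -0.7,  0.2, -0.4,
       -0.4]))
[ 562.64712376 -157.3120739 ]
[ 578.36924761 -338.78155805]
[ 374.90283858 -355.84802862]
[ 361.27674584 -174.15302519]
[456.31654503 415.53718728] [451.43194357 362.74174663]
[array([729.94101937,  74.37398761]), array([712.6822197 , -82.93419404]), array([578.67593466, 248.24700593])]
0.2 [ 209.47719038 -508.38973813  238.88886919] [-3.08101194e+00 -6.09749443e-01  6.49532518e-05]
```

Fit results:

| Thing | Position (mm) | Yaw (rad) |
|---|---|---|
| Tray | (470, 44) | -0.245 |
| Dock | (449, 304) | -0.063 |
| Bin | about (469, -258) | – |

To approach above the handle I need a shift of about (+26.2, +55.7) cm and a yaw of +0.935.

```bash
python3 -m jog '[[[2,4,0,0,0,0.08,1],[5,10.6,0,0,0,0.2,1],[7,15,0,0,0,0.33,1],[9,19.2,0,0,0,0.45,1],[11,23.4,0,0,0,0.55,1]]]'
```

```text
t: 0.7
ee_pos: [313.8, -285.2, 239.2]
orientation: [2.797, 1.43, 0.0]
ft_force: [1.6, -0.1, 0.3]
opening: 1.001
finger_force: 0.0
```

```bash
python3 -m jog '[[[2,4.2,0,0,0,0.1,1],[4,8.4,0,0,0,0.2,1],[6,12.6,0,0,0,0.3,1],[8,16.8,0,0,0,0.385,1],[10,21,0,0,0,0.385,1]]]' && python3 -m jog '[[[2,4.2,-2,0,0,0,1],[3.6,8.2,-5,0,0,0,1],[5,11,-8,0,0,0,1],[5.2,11.3,-9,0,0,0,1],[5.2,11.3,-9,0,0,0,1]]]'
python3 - <<'E'
from h import *
s=get_state();print(s["ee_pos"],s["orientation"],s["q"].round(2))
crop(get_image("top"),"crop1",215,155,130,100,6)
E
```

```text
t: 1.2
ee_pos: [413.9, -75.2, 239.4]
orientation: [2.473, 1.937, 0.0]
ft_force: [1.0, -0.5, -0.3]
opening: 0.997
finger_force: 0.0
t: 1.7
ee_pos: [464.7, 36.7, 147.8]
orientation: [-2.472, -1.935, 0.004]
ft_force: [0.7, -1.1, -0.3]
opening: 1.0
finger_force: 0.0
[464.74685588  36.70638374 147.80449884] [-2.47233514 -1.93472535  0.00410253] [-0.1   0.17 -0.34  1.07 -0.    1.71]
```

View pics/crop1.png

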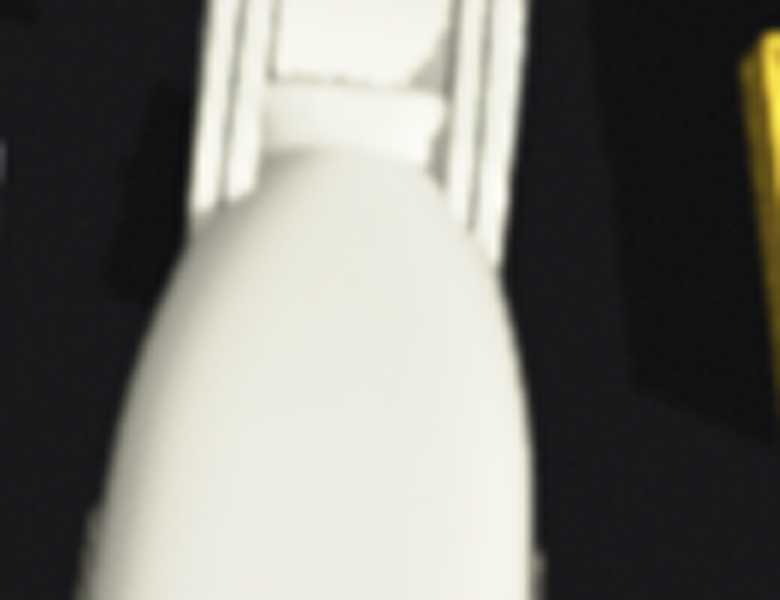

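The arm hides the tray from above here. The pose is as commanded and the first fit was good, so I'll descend and grasp.

```bash
python3 -m jog '[[[0,0,-2,0,0,0,1],[0,0,-5,0,0,0,1],[0,0,-8,0,0,0,1],[0,0,-9,0,0,0,1],[0,0,-9,0,0,0,1]]]' && python3 -m jog '[[[0,0,-1,0,0,0,1],[0,0,-2.3,0,0,0,1],[0,0,-2.3,0,0,0,1],[0,0,-2.3,0,0,0,1]]]'
python3 - <<'E'
from h import *
crop(get_image("scene"),"crop2",180,150,140,105,5.7)
E
```

```text
t: 2.25
ee_pos: [465.3, 35.0, 59.4]
orientation: [-2.477, -1.931, 0.001]
ft_force: [-0.2, -1.2, -0.1]
opening: 0.997
finger_force: 0.0
t: 2.65
ee_pos: [466.0, 35.8, 37.0]
orientation: [2.476, 1.933, 0.001]
ft_force: [0.2, 0.4, -0.5]
opening: 1.002
finger_force: 0.0
```

View pics/crop2.png

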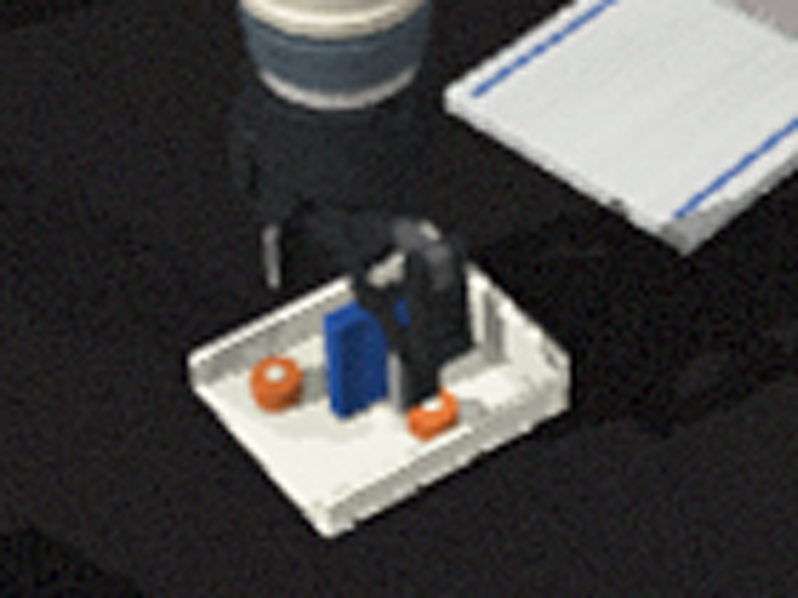

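The fingers straddle the fin, but the TCP reads (466, 36), about 14 mm short of the fitted handle. I'll check the fit against this view by projecting it.

Run:
```python
from h import *
i=get_image("scene"); a=-.2446; X=np.array([np.cos(a),np.sin(a)]);Y=np.array([-np.sin(a),np.cos(a)]); C=np.array([470.4,43.7])
P=lambda x,y,z,c=C:np.round((proj(i,np.r_[c+x*X+y*Y,z])-[180,150])*5.7).tolist()
print("corners",P(-55,-65,22),P(55,-65,22),P(55,65,34),P(-55,65,34)); print("fin open end top",P(-6,-25,64),P(6,-25,64),P(6,35,64),"bottom",P(6,-25,4))
s=get_state();print("tip",P(50,0,40,s["ee_pos"][:2]),P(42,0,40,s["ee_pos"][:2]),s["ee_pos"],s["orientation"])
```

```text
corners [183.0, 355.0] [320.0, 506.0] [562.0, 353.0] [416.0, 218.0]
fin open end top [313.0, 314.0] [328.0, 329.0] [441.0, 271.0] bottom [334.0, 424.0]
tip [417.0, 408.0] [406.0, 397.0] [466.14746353  35.84508624  37.13982979] [2.47552082e+00 1.93269308e+00 1.56728492e-03]
```

The fit agrees with the scene view to about 1 px, so the TCP really is short. I'll shift by (+0.55, +1.3) cm, close and lift slightly.

```bash
python3 -m jog '[[[0.3,0.7,0,0,0,0,1],[0.55,1.3,0,0,0,0,1],[0.55,1.3,0,0,0,0,1],[0.55,1.3,0,0,0,0,0],[0.55,1.3,0,0,0,0,-1]]]' && python3 -m jog '[[[0,0,0,0,0,0,-1],[0,0,0,0,0,0,-1],[0,0,0,0,0,0,-1],[0,0,0,0,0,0,-1],[0,0,0,0,0,0,-1]]]'
```

```text
t: 3.25
ee_pos: [471.0, 49.0, 36.2]
orientation: [-2.476, -1.934, 0.0]
ft_force: [0.5, -0.3, -0.1]
opening: 0.69
finger_force: 0.0
t: 3.75
ee_pos: [471.2, 48.8, 36.4]
orientation: [2.476, 1.933, 0.0]
ft_force: [-0.8, -1.1, 2.8]
opening: 0.136
finger_force: 59.0
```

The fin is gripped (opening 11.6 mm, 59 N). Next I'll lift with a gentle ramp and carry the tray over the bin.

```bash
python3 -m jog '[[[0,0,0.7,0,0,0,-1],[0,0,2,0,0,0,-1],[0,0,4.5,0,0,0,-1],[0,-0.5,7,0,0,0.02,-1],[0,-1.5,9,0,0,0.04,-1]]]' && python3 -m jog '[[[0,-1.5,1.4,0,0,0.03,-1],[0,-3.5,2.2,0,0,0.06,-1],[0,-6,2.4,0,0,0.09,-1],[0,-8.5,2.4,0,0,0.12,-1],[0,-11,2.4,0,0,0.14,-1]]]' && python3 -m jog '[[[0,-2.5,0,0,0,0,-1],[0,-5,0,0,0,0,-1],[0,-7.5,0,0,0,0,-1],[0,-9.5,0,0,0,0,-1],[0,-11,0,0,0,0,-1]]]' && python3 -m jog '[[[0,-1.2,0,0,0,0,-1],[0,-2,0,0,0,0,-1],[0,-2.5,0,0,0,0,-1],[0,-2.5,0,0,0,0,-1],[0,-2.5,0,0,0,0,-1]]]'
python3 - <<'E'
from h import *
s=get_state();print(s["q"].round(2))
i=get_image("scene");cv2.imwrite("pics/scene3.png",cv2.resize(i["color"][120:384,40:392,::-1],(800,600),interpolation=cv2.INTER_CUBIC))
E
```

```text
t: 4.25
ee_pos: [470.9, 34.2, 127.7]
orientation: [-2.435, -1.985, -0.0]
ft_force: [1.5, -0.0, -3.3]
opening: 0.132
finger_force: 58.7
t: 4.75
ee_pos: [470.7, -76.8, 150.6]
orientation: [-2.291, -2.15, -0.0]
ft_force: [1.7, 0.6, -2.6]
opening: 0.135
finger_force: 58.7
t: 5.25
ee_pos: [470.8, -187.2, 150.3]
orientation: [-2.293, -2.147, 0.0]
ft_force: [0.2, 1.4, -2.1]
opening: 0.133
finger_force: 58.7
t: 5.75
ee_pos: [471.0, -210.6, 150.3]
orientation: [-2.292, -2.148, -0.0]
ft_force: [-0.1, 0.5, -3.3]
opening: 0.137
finger_force: 58.7
[-0.58  0.24 -0.23  1.1   0.    1.05]
```

View pics/scene3.png

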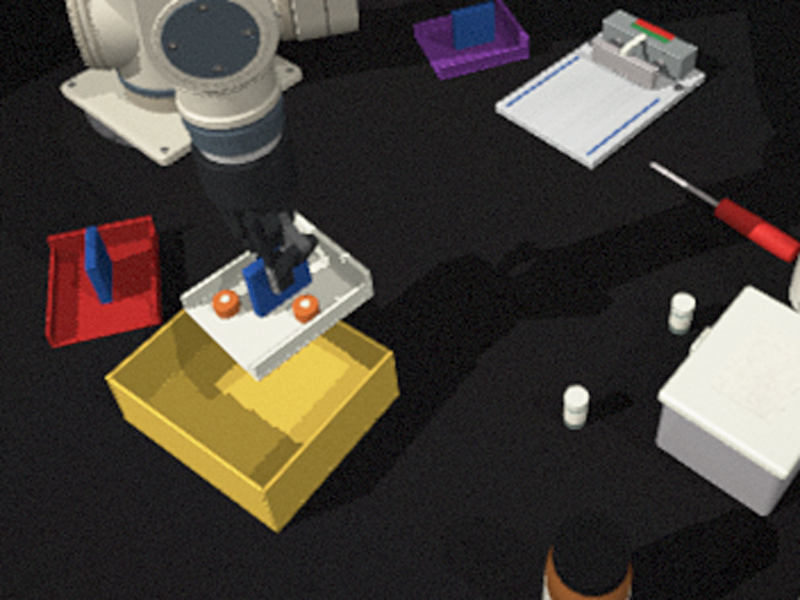

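The tray is level over the bin's near half, with the front lip corner at (260,378) and the two visible caps still on the floor. The yaw already matches the dock. I'll tip about the tray's x axis.

```bash
python3 -m jog '[[[0,-0.3,0,0.08,-0.005,0,-1],[0,-0.8,0,0.2,-0.013,0,-1],[0,-1.3,0,0.32,-0.02,0,-1],[0,-1.8,0,0.44,-0.028,0,-1],[0,-2,0,0.56,-0.035,0,-1]]]' && python3 -m jog '[[[0,0,0,0.1,-0.006,0,-1],[0,0,0,0.2,-0.013,0,-1],[0,0,0,0.3,-0.019,0,-1],[0,0,0,0.38,-0.024,0,-1],[0,0,0,0.42,-0.026,0,-1]]]'  && python3 -m jog '[[[0,0,0,0,0,0,-1],[0,0,0,0,0,0,-1],[0,0,0,0,0,0,-1],[0,0,0,0,0,0,-1],[0,0,0,0,0,0,-1]]]'
python3 - <<'E'
from h import *
s=get_state();print(s["q"].round(2))
i=get_image("scene");cv2.imwrite("pics/scene4.png",cv2.resize(i["color"][120:384,40:392,::-1],(800,600),interpolation=cv2.INTER_CUBIC))
E
```

```text
t: 6.3
ee_pos: [471.5, -231.5, 151.0]
orientation: [-1.969, -1.846, -0.571]
ft_force: [0.6, 0.7, -3.0]
opening: 0.13
finger_force: 58.8
t: 6.8
ee_pos: [471.1, -231.4, 149.1]
orientation: [-1.686, -1.579, -0.902]
ft_force: [0.1, 0.6, -2.2]
opening: 0.134
finger_force: 58.9
t: 7.3
ee_pos: [471.1, -230.8, 150.9]
orientation: [-1.689, -1.584, -0.9]
ft_force: [0.5, 0.5, -1.9]
opening: 0.134
finger_force: 58.9
[-0.93  0.7   0.12  1.83  0.57  0.45]
```

View pics/scene4.png

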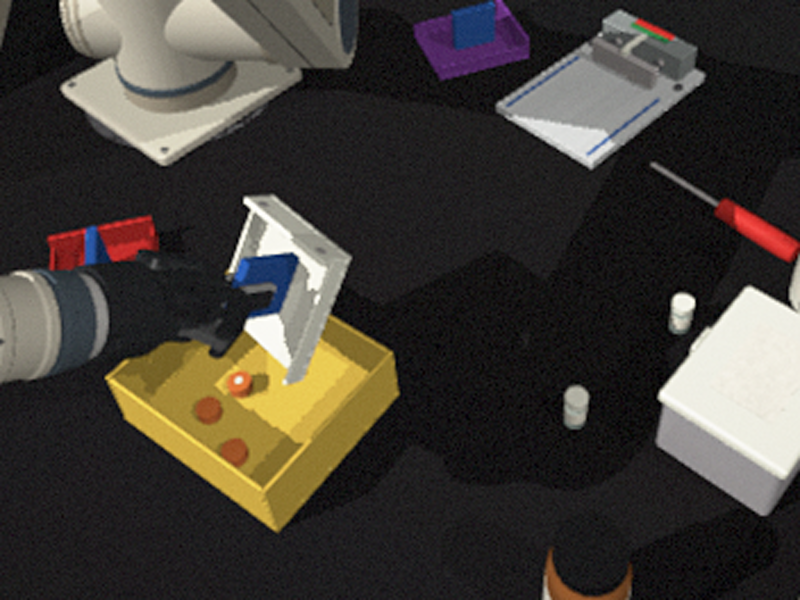

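All three caps are in the bin, at (238,382), (207,410) and (233,452), and the tray is empty. I'll level it and carry it to the dock.

```bash
python3 -m jog '[[[0,0,0.5,-0.1,0.006,0,-1],[0,0,1,-0.22,0.014,0,-1],[0,0.5,1,-0.34,0.022,0,-1],[0,1.5,1,-0.46,0.029,0,-1],[0,3,1,-0.58,0.037,0,-1]]]' && python3 -m jog '[[[0,2,0,-0.12,0.007,0,-1],[0,5,0,-0.24,0.015,0,-1],[0,8.5,0,-0.34,0.021,0,-1],[0,12,0,-0.4,0.024,0,-1],[0,16,0,-0.4,0.024,0,-1]]]' && python3 -m jog '[[[0,4,0,0,0,0,-1],[-0.5,8,0,0,0,0,-1],[-1,12,0,0,0,0,-1],[-1.5,16,0,0,0,0,-1],[-2,20,0,0,0,0,-1]]]' && python3 -m jog '[[[0,4,0,0,0,0,-1],[-0.3,7.5,0,0,0,0,-1],[-0.3,10,-0.5,0,0,0,-1],[-0.3,11.5,-1.5,0,0,0,-1],[-0.3,12,-3,0,0,0,-1]]]'
```

```text
t: 7.85
ee_pos: [471.2, -201.5, 160.9]
orientation: [-2.076, -1.942, -0.415]
ft_force: [1.4, 1.0, -2.7]
opening: 0.133
finger_force: 58.8
t: 8.35
ee_pos: [470.2, -38.6, 161.1]
orientation: [2.29, 2.147, -0.0]
ft_force: [1.5, -0.5, -2.0]
opening: 0.132
finger_force: 58.8
t: 8.85
ee_pos: [450.1, 160.6, 160.6]
orientation: [2.293, 2.148, 0.001]
ft_force: [0.3, -0.8, -2.3]
opening: 0.131
finger_force: 58.8
t: 9.35
ee_pos: [447.9, 280.3, 130.1]
orientation: [2.291, 2.149, 0.002]
ft_force: [0.1, 0.2, -2.3]
opening: 0.13
finger_force: 58.8
```

```bash
python3 -m jog '[[[0,0.2,-2,0,0,0,-1],[0,0.5,-4.5,0,0,0,-1],[0,0.5,-6.5,0,0,0,-1],[0,0.5,-7,0,0,0,-1],[0,0.5,-7,0,0,0,-1]]]'
python3 - <<'E'
from h import *
i=get_image("top"); a=i["color"][160:240,120:260,::-1]
j=get_image("scene"); b=j["color"][110:200,250:390,::-1]
z=lambda m,h:cv2.resize(m,(560,h),interpolation=cv2.INTER_CUBIC)
z=lambda m:cv2.resize(m,None,fx=3.5,fy=3.5,interpolation=cv2.INTER_CUBIC)
cv2.imwrite("pics/dock5.png",np.vstack([z(a),z(b)]))
a=-.0634;X=np.array([np.cos(a),np.sin(a)]);Y=np.array([-np.sin(a),np.cos(a)]);D=np.array([449,304])
C=get_state()["ee_pos"][:2]-5*Y
for im,o in((i,[120,160]),(j,[250,110])):
  f=lambda c,x,y,h:np.round((proj(im,np.r_[c+x*X+y*Y,h])-o)*3.5).tolist()
  print("tray lip corners",f(C,55,-65,28),f(C,-55,-65,28),"flange top",f(C,55,65,58),f(C,-55,65,58),"plate",f(D,80,-90,12),f(D,-80,-90,12))
E
```

```text
t: 9.85
ee_pos: [447.6, 283.3, 59.7]
orientation: [-2.293, -2.147, 0.003]
ft_force: [-0.2, 0.3, -1.5]
opening: 0.134
finger_force: 58.6
tray lip corners [325.0, 90.0] [315.0, 219.0] flange top [165.0, 76.0] [154.0, 208.0] plate [329.0, 64.0] [315.0, 251.0]
tray lip corners [150.0, 255.0] [46.0, 194.0] flange top [255.0, 148.0] [150.0, 94.0] plate [173.0, 284.0] [24.0, 195.0]
```

View pics/dock5.png

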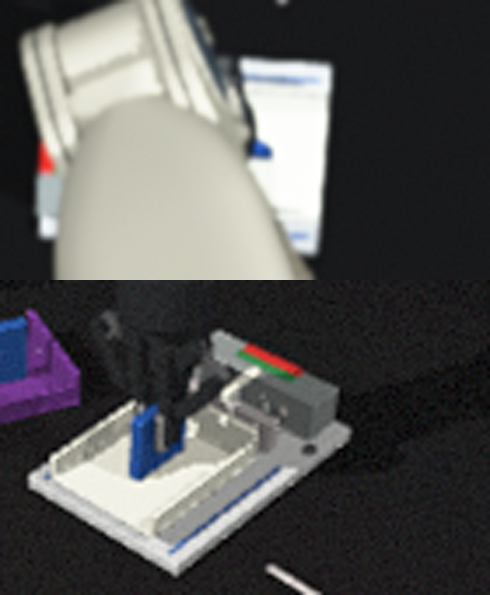

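The tray is level over the plate, between the blue lines, with its flange a little short of the bar. I'll set it down while watching the force.

```bash
python3 -m jog '[[[0,0,-0.5,0,0,0,-1],[0,0,-0.9,0,0,0,-1],[0,0,-1.0,0,0,0,-1],[0,0,-1.0,0,0,0,-1]]]' && python3 -m jog '[[[0,0,-0.1,0,0,0,-1],[0,0,-0.15,0,0,0,-1],[0,0,-0.15,0,0,0,-1]]]'
```

```text
t: 10.35
ee_pos: [448.0, 283.9, 50.2]
orientation: [2.293, 2.147, -0.0]
ft_force: [0.3, 1.0, -2.4]
opening: 0.134
finger_force: 58.8
t: 10.65
ee_pos: [448.0, 284.0, 48.7]
orientation: [2.293, 2.147, 0.0]
ft_force: [-0.6, -0.2, -2.8]
opening: 0.135
finger_force: 58.8
```

```bash
python3 -m jog '[[[0,0,-0.1,0,0,0,-1],[0,0,-0.1,0,0,0,-1]]]' && python3 -m jog '[[[0,0,-0.1,0,0,0,-1],[0,0,-0.1,0,0,0,-1]]]'
```

```text
t: 10.85
ee_pos: [448.1, 284.0, 48.4]
orientation: [2.293, 2.147, 0.001]
ft_force: [-1.3, -0.5, 4.6]
opening: 0.131
finger_force: 59.8
t: 11.05
ee_pos: [448.2, 284.0, 48.4]
orientation: [2.292, 2.147, 0.002]
ft_force: [-5.3, -2.0, 15.5]
opening: 0.132
finger_force: 61.6
```

Contact at z = 48.4. I'll relieve the preload a bit and slide towards the bar.

```bash
python3 -m jog '[[[0,0,0.12,0,0,0,-1],[0,0,0.12,0,0,0,-1]]]' && python3 -m jog '[[[0.03,0.4,0,0,0,0,-1],[0.06,1,0,0,0,0,-1],[0.1,1.6,0,0,0,0,-1],[0.13,2,0,0,0,0,-1],[0.13,2,0,0,0,0,-1]]]' && python3 -m jog '[[[0.02,0.3,0,0,0,0,-1],[0.03,0.5,0,0,0,0,-1],[0.03,0.5,0,0,0,0,-1]]]' && python3 -m jog '[[[0.02,0.3,0,0,0,0,-1],[0.03,0.5,0,0,0,0,-1],[0.03,0.5,0,0,0,0,-1]]]'
```

```text
t: 11.25
ee_pos: [448.3, 284.0, 48.4]
orientation: [2.293, 2.147, 0.001]
ft_force: [-2.1, -0.9, 6.3]
opening: 0.131
finger_force: 60.4
t: 11.75
ee_pos: [449.9, 304.2, 48.4]
orientation: [2.292, 2.147, 0.001]
ft_force: [0.2, -0.5, 5.0]
opening: 0.134
finger_force: 60.1
t: 12.05
ee_pos: [450.2, 308.8, 48.4]
orientation: [2.292, 2.146, 0.001]
ft_force: [0.4, -3.5, 6.0]
opening: 0.129
finger_force: 60.2
t: 12.35
ee_pos: [450.4, 313.3, 48.4]
orientation: [2.292, 2.145, -0.0]
ft_force: [-0.4, -7.4, 7.1]
opening: 0.124
finger_force: 60.3
```

Contact came near y ≈ 305. I'll advance 2 mm and look at the pointer.

```bash
python3 -m jog '[[[0.01,0.2,0,0,0,0,-1],[0.01,0.2,0,0,0,0,-1],[0.01,0.2,0,0,0,0,-1]]]'
python3 - <<'E'
from h import *
j=get_image("scene"); o=[290,115]
im=np.mean([get_image("scene")["color"].astype(float) for _ in range(6)],0).astype(np.uint8)
cv2.imwrite("pics/ptr6.png",cv2.resize(im[115:175,290:370,::-1],None,fx=10,fy=10,interpolation=cv2.INTER_CUBIC))
a=-.0634;X=np.array([np.cos(a),np.sin(a)]);Y=np.array([-np.sin(a),np.cos(a)]);D=np.array([449,304])
f=lambda x,y,h:np.round((proj(j,np.r_[D+x*X+y*Y,h])-o)*10).tolist()
for h in(50,62): print(h,[f(x,y,h) for x,y in((65,105),(-65,105),(-65,140),(65,140))])
E
```

```text
t: 12.65
ee_pos: [450.6, 315.0, 48.4]
orientation: [2.292, 2.145, -0.001]
ft_force: [-0.3, -8.6, 7.1]
opening: 0.131
finger_force: 60.4
50 [[487.0, 307.0], [138.0, 134.0], [208.0, 86.0], [557.0, 254.0]]
62 [[492.0, 274.0], [140.0, 101.0], [211.0, 54.0], [562.0, 221.0]]
```

View pics/ptr6.png

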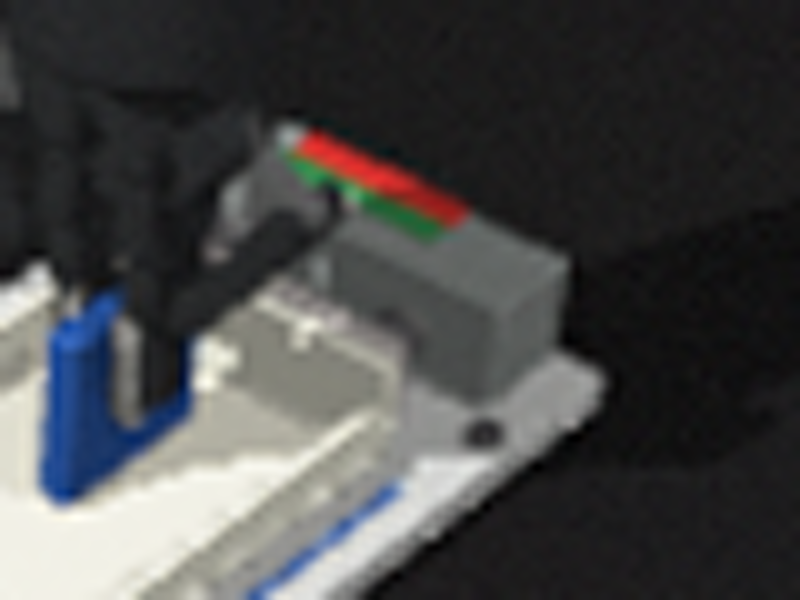

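The pointer tip is in the green at about (350,187), some 3-4 mm past the near edge. Force and travel put it at about 9-10 mm. I'll advance 1.2 mm and check in a rectified view of the housing top.

```bash
python3 -m jog '[[[0.01,0.12,0,0,0,0,-1],[0.01,0.12,0,0,0,0,-1],[0.01,0.12,0,0,0,0,-1],[0.01,0.12,0,0,0,0,-1]]]'
python3 - <<'E'
from h import *
L=[get_image("scene") for _ in range(8)]; j=L[0]
im=np.mean([k["color"].astype(float) for k in L],0).astype(np.uint8)
a=-.0634;X=np.array([np.cos(a),np.sin(a)]);Y=np.array([-np.sin(a),np.cos(a)]);D=np.array([449,304])
q=[(-40,100),(40,100),(40,145),(-40,145)]
src=np.float32([proj(j,np.r_[D+x*X+y*Y,62]) for x,y in q]); dst=np.float32([((x+40)*10,(145-y)*10) for x,y in q])
cv2.imwrite("pics/rect7.png",cv2.warpPerspective(im[:,:,::-1],cv2.getPerspectiveTransform(src,dst),(800,450),flags=cv2.INTER_CUBIC))
s=get_state();print(s["t"],s["ee_pos"],s["ft_force"])
E
```

```text
t: 13.4
ee_pos: [450.6, 315.8, 48.4]
orientation: [2.292, 2.144, -0.001]
ft_force: [-0.7, -10.4, 8.7]
opening: 0.133
finger_force: 60.5
13.8 [450.58163021 315.82970065  48.41725827] [ 0.12500452 -9.26388546  7.94158273]
```

View pics/rect7.png

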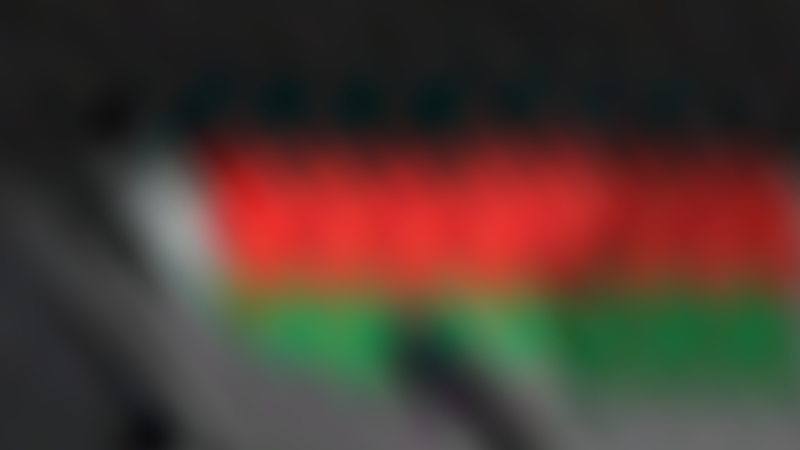

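In the rectified view the green runs from row 290 (16 mm) to row 385 (6 mm). The light pointer tip ends near (475,335), about 11 mm, which is the middle. The push is about 9.3 N and the TCP has settled, so I'll hand in.

```bash
python3 -c "
from workcell import *
print(sign_off())"
```

```text
the job is handed in; nothing more can be done
None
```

The job is handed in: all three caps are in the yellow bin, and the tray lies flat between the blue lines, still gripped and pressed against the bar at about 9 N with the pointer at about 11 mm, mid-green (a finger partly hid the tip in the last picture).

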